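# Load a fresh cell into the inspection lamp's power pack

### The arm

A 6-joint arm with a two-finger parallel gripper is mounted at the origin on the work surface. World frame = base frame: x ahead of the robot, y to its left, z up, the work surface at z = 0. Lengths are in mm, angles in degrees, forces in N, time in s.
With the tool pointing down it reaches from about 350 to 875 mm from the base axis. Payload 4.2 kg.
Tool frame: the origin (TCP) lies at the very end of the fingers, on their centre line; the grasp point (between the pads) lies 19 mm behind it; z points along the fingers, y is the line along which they close (so a half turn about z gives the same grasp; the last joint's range is limited). The gripper opens to 85 mm and grips with 20 to 120 N. Pads are 22 mm wide; open, the fingers measure 114 mm over their backs; the gripper's body (76 mm by 85 mm) begins 54 mm behind the grasp point. The pads swing forward as they close: fully open they stand 13 mm farther back than shut.
Start: joints at [78.472, 22.042, 0.453, 0, -68.411, -14.817], TCP at [277.322, 560.082, 231.312] pointing down, gripper open.
Joint ranges: [-179.83, 179.83], [-69.29, 118.12], [-61.27, 80.66], [-181.25, 117.63], [-171.15, -9.14], [-177.46, 177.46]. Speed limits (degrees/s): [159.86, 159.86, 180, 180, 180, 180].

### API

Orientations are given as [roll, pitch, yaw] about the fixed x, y, z axes, in that order (R = Rz(yaw) Ry(pitch) Rx(roll)).
In Python, from bench import ctrl, optics, ticket gives the robot as it stands (ctrl), with the cameras (optics) and the job (ticket).
- The arm moves only by the shell command python3 nudge.py 'ROWS' [OPENING] [FORCE]. ROWS is rows parted by semicolons, their numbers by spaces, 1 to 20 of them, each of 6 numbers: dx, dy, dz in mm, then a rotation vector rx, ry, rz in degrees; each row is the pose to reach, as a shift and turn from the pose commanded when the command began, along the tool's axes at that moment; what a row does not reach only later rows make up. A row lasts 1/10 s, in which the tool goes at most 50 mm and 8.59 degrees, less where a joint would pass 70% of its speed; a pose out of reach is approached as far as the arm can. OPENING is the finger opening in mm, set as the command begins (- or left out keeps the last). The fingers move at their own pace and stop on an object; FORCE is the grip in N (left out, the last holds). Time passes only in rows, so rows that do not move let the fingers close. It prints the time, the measured TCP pose, the force, the opening and the grip force at its end.
- ctrl.get_obs(): the state, without advancing time (a new reading comes with each control period).
- optics.get_image(name): name is "scene" or "side" or "wrist"; returns the picture (480x640x3 uint8, red, green, blue); there is no depth.
- optics.get_calibration(name): a dict with "fx", "fy", "cx", "cy" (pixels), "cam_to_world" (4x4, takes a point from camera to world coordinates); the wrist camera has in their place "mount" (4x4, takes a point from camera to tool coordinates, whose origin is the TCP and whose axes are the flange's). Camera axes: x right, y up, looking along -z (the intrinsics and any distortion apply to the point x, -y, -z); pixel columns grow to the right and rows downward; lengths in mm; the calibration is good to about 2 mm. The wrist camera is an equidistant fisheye: a pixel r from the principal point sees the ray r / f radians off the axis. A picture is of the moment at which its call begins: read the wrist's pose just before it. get_calibration takes no time and is no camera call.
- ticket.job_done(): hands the job in; it is judged then, once.
The state is a dict: "clock": time; "joint_pos": joint angles; "joint_velocities": joint speeds; "joint_torque": joint torques, N m; "position": TCP position; "ee_rot": TCP orientation; "ft_force": force on the tool from outside, world axes, zero at the start; "torque": the same for the moment, N m; "gripper_width": finger opening in mm; "grip_force": force on a finger pad.
Only numpy, scipy, OpenCV 4.12 (cv2) and the standard library are available. Lean on these libraries where they do the work, as an engineer would, in place of code of your own. Each camera call takes 0.05 s, during which the arm holds its last target. There are 200 camera calls.

### The job

Load the blue fresh cell from the caddy into the open bay of the lamp's power pack: with its stud end still raised, put its flat end against the spring contact and push the spring back, then tip the stud end down so that the cell lies fully home between the two contacts. Once it is in and let go, push the red toggle over to on (its green dot). Leave the orange spent cell in the caddy and do not disturb the wash bottle, the jar or the screwdriver.

Things in the scene. Friction and masses are not known exactly. Their poses are not given: they have to be found in the camera images.
- fresh: fresh cell: blue cylinder lying in either slot of the caddy, 32 mm in diameter, 70 mm long including, at one end, a bare steel stud 12 mm in diameter and 3.5 mm long beside a white band; the other end is flat steel. About 0.14 kg. Origin: middle of its axis, 35 mm from either tip; its x axis runs towards the stud; it may be rolled about x
- fresh_stud (a point): centre of the fresh cell's stud tip
- fresh_flat (a point): centre of the fresh cell's flat end
- spent: spent cell: the same size and shape as the fresh one, but orange, in the caddy's other slot; same origin and axes. To be left there
- caddy: fixed ivory caddy, plate 170 (x) x 80 (y) x 10 mm, origin at the centre of its underside. Two slots along its y, at x = -45 and 45 mm, each a pair of white V saddles 12 mm long, centred at y = -27 and 27 mm, with 42 mm free between them for fingers; saddle tops 34 mm above the table. The cells lie with their axis 34 mm above the table, stud towards the caddy's -y
- pack: fixed power pack of an inspection lamp: silver block 25 mm high, from x = -50 to 115 and y = -75 to 75 mm in its own frame, origin on the table. On its deck an open bay along y at x = 0, with the spring at +y and the fixed contact at -y; the toggle stands at the rear left; at x = 85, y = -35 mm a round black LED head, 48 mm in diameter, its top 43 mm above the table
- bay (a point): on the pack: where the cell's middle (its origin) lies when home: pack frame x = 0, y = -15, z = 49 mm, axis level along y, stud to -y. It lies in two black V saddles, 12 mm long in y, centred at y = 10 and -38 mm, 47 mm wide (x), tops 49 mm above the table, smooth; between them 36 mm is free for fingers down to the deck. If the cell hangs a little high, press it down
- contact (a point): centre of the fixed contact's face (brass disc) on which the stud must rest: pack frame x = 0, y = -50, z = 49 mm, on a black wall 32 mm wide whose top is 55 mm above the table; with the flat end at the spring, a cell tipped up about 27 degrees passes over this wall
- spring_face (a point): foremost point of the sprung contact, a brass dome 18 mm in diameter that the flat end pushes; moves with the spring. At rest at pack frame x = 0, y = 12, z = 49 mm. Behind it a black spring block 42 mm wide, its face at y = 34 mm, its top 62 mm above the table
- spring (a joint): travel of the sprung contact in m along the pack's +y: 0 at rest, stop at 0.018, about 0.0075 with the cell home. 450 N/m, preload 0.9 N. At rest the contacts are 62 mm apart, 8 mm less than the cell. With the flat end's centre pushed about 11 mm past rest, the stud end clears the wall as it tips down; let go, the cell is pushed back onto the fixed contact
- toggle (a joint): angle of the toggle in rad: 0 = off, leaning 0.45 rad towards the bay (the pack's -x); 0.9 = on, leaning 0.45 rad to the pack's +x, where a green dot is. Hinge along the pack's y at pack frame x = 85, y = 35, z = 34 mm; stays where it is left; needs about 1.5 N at the tip
- toggle_tip (a point): centre of the red ball, 16 mm in diameter, at the end of the toggle, 40 mm from its hinge
- wash_bottle: bystander: white bottle with a blue cap, 64 mm in diameter, 150 mm high; origin at its foot
- jar: bystander: amber jar with a black lid, 56 mm in diameter, 60 mm high; origin at its foot
- driver: bystander: yellow screwdriver, 170 mm long, lying along its own x, origin under its middle

How it is judged (in metres and radians):
On the way, in this order (a step that is already met when the one before it is completed fails the run):
1. flat end pushes the spring back over 5 mm with the stud tip still over 15 mm above the bay's axis (value of joint spring above 0.005 m and z of fresh_stud in the frame of contact above 0.015 m and distance between fresh_flat and spring_face below 0.02 m), for 0.1 s.
2. the cell lies home in the bay, stud on the fixed contact, flat end on the spring, before the toggle is moved (distance between fresh_stud and contact below 0.005 m and distance between fresh_flat and spring_face below 0.005 m and angle between the x axis of fresh and the y axis of pack, either way round below 0.06 rad and value of joint spring between 0.0055 and 0.0105 m), for 0.2 s.
3. the toggle is over to on (more than 0.75 rad) (value of joint toggle above 0.75 rad), for 0.1 s.
At the end, for the whole second after the job is handed in: the fresh cell lies home and still in the bay: stud tip within 5 mm of the fixed contact's centre, flat end within 5 mm of the sprung contact's centre, axis within 0.06 rad of the bay's, spring pressed 5.5 to 10.5 mm; and the toggle is on (more than 0.75 rad) (all of step 2 and value of joint toggle above 0.75 rad and linear speed of fresh below 0.02 m/s); the robot touches nothing.
It fails at once if the spent cell is moved by more than 20 mm (distance of spent from where it was at the start of the episode above 0.02 m).
It fails at once if the wash bottle, jar or screwdriver is moved by more than 30 mm (distance of any of wash_bottle, jar, driver from where it was at the start of the episode above 0.03 m).
It also fails if it takes over 51 s, if anything falls off the work surface, if the arm or the gripper's body presses on something with over 40 N, if the wrist force passes 120 N, or if a joint passes its speed limit or range.

## Working session

There is one attempt and no reset: what is moved stays moved. The work goes in short steps, Python scripts to look and compute and a shell command to move; the robot and the scene stay as the last step left them, time stands still between calls to the robot, and variables do not carry over. Pictures are saved under pics/ and viewed, at most 10 in all, crops included, and the job is handed in when it is done.

```bash
ls; mkdir -p pics; python3 - <<'E'
from bench import ctrl, optics, ticket
import cv2,numpy as np
o=ctrl.get_obs();print({k:np.round(v,3).tolist() for k,v in o.items()})
for n in("scene","side","wrist"):
    cv2.imwrite(f"pics/{n}0.png",optics.get_image(n)[:,:,::-1]);c=optics.get_calibration(n);print(n,{k:np.round(v,4).tolist() if not isinstance(v,str) else v for k,v in c.items()})
E
```

```text
bench.py
nudge.py
pics
{'clock': 0.0, 'joint_pos': [78.472, 22.092, 0.381, -0.03, -68.411, -14.815], 'joint_velocities': [-0.032, -0.02, -0.004, -0.057, 0.014, -0.038], 'joint_torque': [0.0, -39.229, 18.839, 4.186, -0.005, -0.0], 'position': [277.072, 559.584, 230.206], 'ee_rot': [179.874, -0.004, -26.354], 'ft_force': [-0.326, -0.174, 0.172], 'torque': [-0.0, -0.015, -0.034], 'grip_force': 0.0, 'gripper_width': 85.26}
scene {'fx': 479.1342, 'fy': 479.1342, 'cx': 311.7898, 'cy': 234.9999, 'cam_to_world': [[-0.2511, -0.8045, 0.5382, 1145.2246], [0.9679, -0.2009, 0.1512, 150.8242], [-0.0135, 0.5589, 0.8291, 923.8318], [0.0, 0.0, 0.0, 1.0]]}
side {'fx': 487.8546, 'fy': 487.8546, 'cx': 318.3586, 'cy': 240.9026, 'cam_to_world': [[0.9693, 0.1075, -0.2213, 337.5424], [-0.2448, 0.5121, -0.8233, -903.719], [0.0249, 0.8521, 0.5227, 655.5915], [0.0, 0.0, 0.0, 1.0]]}
wrist {'fx': 371.6483, 'fy': 371.6483, 'cx': 325.092, 'cy': 242.3213, 'mount': [[0.0006, 0.963, 0.2696, 68.0454], [1.0, -0.0008, 0.0007, 0.6172], [0.0009, 0.2696, -0.963, -142.0467], [0.0, 0.0, 0.0, 1.0]]}
```

View pics/scene0.png

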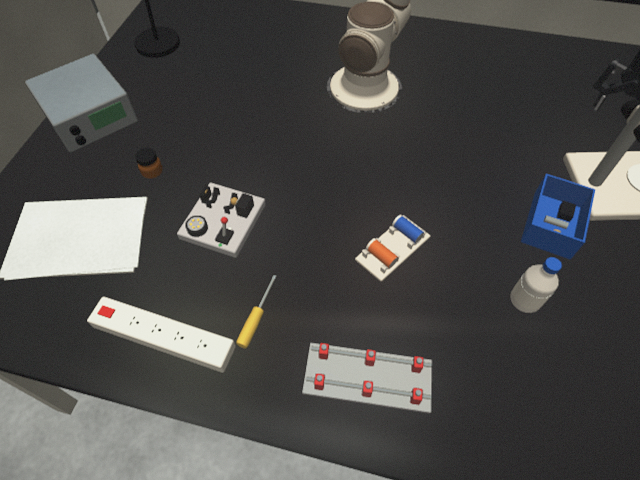

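View pics/side0.png

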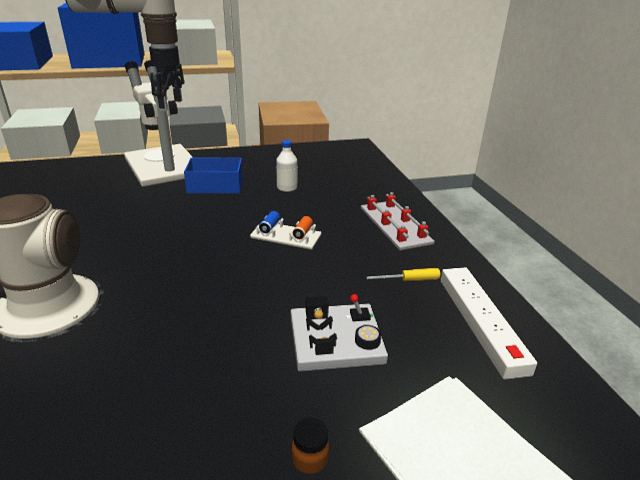

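The scene view shows the caddy at about (393,247), with the blue cell at (408,229) and the orange one at (382,252). The pack is at (222,218) with the toggle ball at (224,220), and the screwdriver at (257,315). In the side view the pack is at (338,335) and the caddy at (286,234). Next I'll enlarge both.

```bash
python3 - <<'E'
import cv2,numpy as np
s=cv2.imread("pics/scene0.png");d=cv2.imread("pics/side0.png")
def c(i,x,y,w=100,h=75): return cv2.resize(i[y:y+h,x:x+w],(400,300),interpolation=cv2.INTER_CUBIC)
cv2.imwrite("pics/z1.png",np.vstack([np.hstack([c(s,172,180),c(s,345,208)]),np.hstack([c(d,288,295),c(d,240,185)])]))
E
cat > h.py <<'E'
import numpy as np,cv2
from bench import ctrl, optics, ticket
from scipy.spatial.transform import Rotation as R
def ray(n,u,v):
    c=optics.get_calibration(n);T=np.array(c["cam_to_world"])
    d=T[:3,:3]@np.array([(u-c["cx"])/c["fx"],-(v-c["cy"])/c["fy"],-1]);return T[:3,3],d
def onz(n,u,v,z):
    o,d=ray(n,u,v);return o+d*(z-o[2])/d[2]
def proj(n,P):
    c=optics.get_calibration(n);T=np.array(c["cam_to_world"]);q=(np.atleast_2d(P)-T[:3,3])@T[:3,:3]
    return np.c_[c["cx"]-c["fx"]*q[:,0]/q[:,2],c["cy"]+c["fy"]*q[:,1]/q[:,2]]
def wproj(P,o):
    c=optics.get_calibration("wrist");M=np.array(c["mount"]);Rt=R.from_euler("xyz",o["ee_rot"],degrees=True).as_matrix()
    q=(np.atleast_2d(P)-o["position"])@Rt;q=(q-M[:3,3])@M[:3,:3]
    x,y,z=q[:,0],-q[:,1],-q[:,2];r=np.hypot(x,y);t=np.arctan2(r,z)
    return np.c_[c["cx"]+c["fx"]*t*x/r,c["cy"]+c["fy"]*t*y/r]
E
```

```text
(no output)
```

View pics/z1.png

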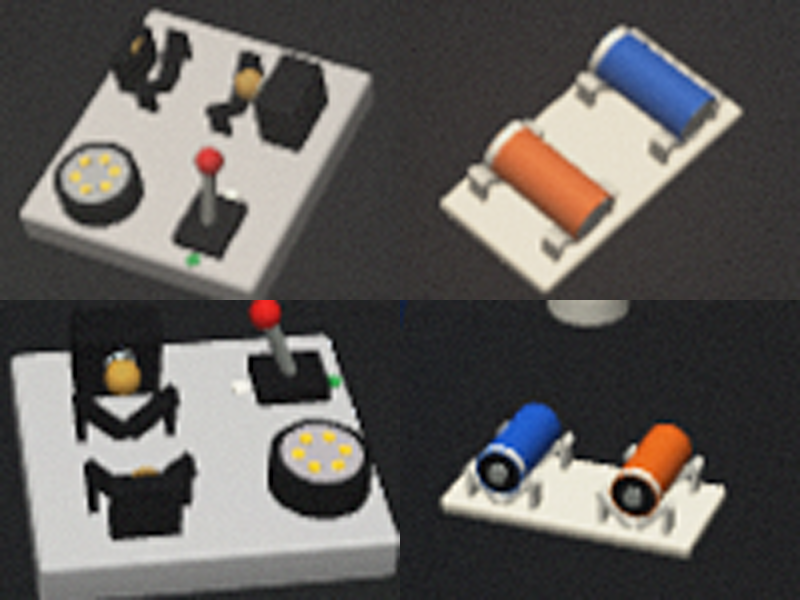

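The zoom shows all four pack corners, with the spring block towards the scene image's right. On the caddy the studs point up-left in the scene view, and blue is at caddy x=-45. Next I fit both poses.

```bash
cat > fit0.py <<'E'
from h import *
from scipy.optimize import least_squares
so=lambda u,v,ox,oy:(ox+u/4-.375,oy+v/4-.375)
pk=[("scene",(-50,-75,25),so(150,12,172,180)),("scene",(-50,75,25),so(372,72,172,180)),("scene",(115,75,25),so(251,288,172,180)),("scene",(115,-75,25),so(22,213,172,180)),
("side",(115,-75,25),so(398,243,288,295)),("side",(-50,-75,25),so(38,273,288,295)),("side",(-50,75,25),so(12,55,288,295)),("side",(115,75,25),so(327,38,288,295)),("side",(0,12,49),so(122,80,288,295))]
cd=[("scene",(-85,40,10),so(342,110,345,208)),("scene",(85,40,10),so(147,288,345,208)),("scene",(85,-40,10),so(42,203,345,208)),
("side",(-85,-40,10),so(42,203,240,185)),("side",(85,-40,10),so(290,245,240,185)),("side",(85,40,10),so(325,190,240,185)),("side",(-45,-35,34),so(98,173,240,185)),("side",(45,-35,34),so(232,193,240,185))]
def T(p,P):
    c,s=np.cos(p[2]),np.sin(p[2]);P=np.array(P,float);return np.array([c*P[0]-s*P[1]+p[0],s*P[0]+c*P[1]+p[1],P[2]])
def fit(L,x0):
    f=lambda p:np.concatenate([proj(n,T(p,P))[0]-uv for n,P,uv in L]);r=least_squares(f,x0,loss="soft_l1",x_scale=[10,10,.1]);return r.x,np.round(r.fun.reshape(-1,2),1)
if __name__=="__main__":
  for L,uv in((pk,(222,218)),(cd,(393,247))):
    g=onz("scene",*uv,10)
    b=min((fit(L,[g[0],g[1],a]) for a in(0,1.5,3,-1.5)),key=lambda r:np.abs(r[1]).sum())
    print(b[0],np.degrees(b[0][2]),b[1].tolist())
  print(onz("scene",148,163,30),onz("scene",257,315,10),onz("scene",533,295,40))
E
python3 fit0.py
```

```text
[ 5.25368362e+02 -2.29397608e+02 -1.12660626e-01] -6.454978399202625 [[0.0, -1.8], [0.2, -0.2], [-0.0, 0.7], [-1.9, -0.1], [0.9, -0.4], [-0.5, -0.5], [-1.2, -0.4], [0.1, -1.5], [0.4, 2.9]]
[537.51472032 169.90928669  -0.54408223] -31.17361557882128 [[0.4, -0.3], [0.2, 1.2], [-0.8, -0.1], [-1.1, -0.8], [0.0, 0.4], [0.5, -1.2], [-0.2, 0.3], [-0.0, 1.4]]
[ 453.23716975 -467.45574012   30.        ] [772.89902095 -75.72736355  10.        ] [604.92944692 464.04463014  40.        ]
```

```bash
cat > go.py <<'E'
from h import *
import sys
def delta(p,rpy):
    o=ctrl.get_obs();A=R.from_euler("xyz",o["ee_rot"],degrees=True);B=R.from_euler("xyz",rpy,degrees=True)
    return np.round(np.r_[A.inv().apply(np.array(p)-o["position"]),(A.inv()*B).as_rotvec(degrees=True)],1)
if __name__=="__main__": v=list(map(float,sys.argv[1:]));print(delta(v[:3],v[3:]))
E
python3 go.py 499 193.2 150 180 0 -121.17
```

```text
[ 3.615e+02  2.298e+02  8.090e+01  1.000e-01 -1.000e-01  9.480e+01]
```

```bash
python3 nudge.py '30 19 7 0 0 8; 60 38 14 0 0 16; 95 60 21 0 0 24; 130 83 29 0 0 32; 165 105 37 0 0 40; 200 127 45 0 0 48; 235 149 53 0 0 56; 270 172 60 0 0 64; 300 191 67 0 0 72; 325 207 73 0 0 80; 345 219 77 0 0 88; 361.5 229.8 80.9 0 0 94.8; 361.5 229.8 80.9 0 0 94.8; 361.5 229.8 80.9 0 0 94.8' 70
python3 - <<'E'
from h import *
from fit0 import T
o=ctrl.get_obs();cv2.imwrite("pics/w1.png",optics.get_image("wrist")[:,:,::-1])
im=cv2.imread("pics/w1.png")
c=[537.51,169.91,-.54408]
P=[T(c,p) for p in((-85,-40,10),(-85,40,10),(85,40,10),(85,-40,10),(-45,-35,34),(-45,35,34),(45,-35,34),(45,35,34))]
for u,v in wproj(P,o):
    print(u.round(),v.round());cv2.drawMarker(im,(int(u),int(v)),(0,255,0),0,8)
cv2.imwrite("pics/w1m.png",im)
E
```

```text
clock: 1.55
position: [499.3, 193.5, 150.2]
ee_rot: [180.0, -0.0, -121.1]
ft_force: [0.5, 0.5, 0.5]
gripper_width: 70.0
grip_force: 0.0
377.0 179.0
374.0 277.0
173.0 275.0
164.0 182.0
325.0 189.0
325.0 282.0
201.0 190.0
208.0 281.0
```

View pics/w1m.png

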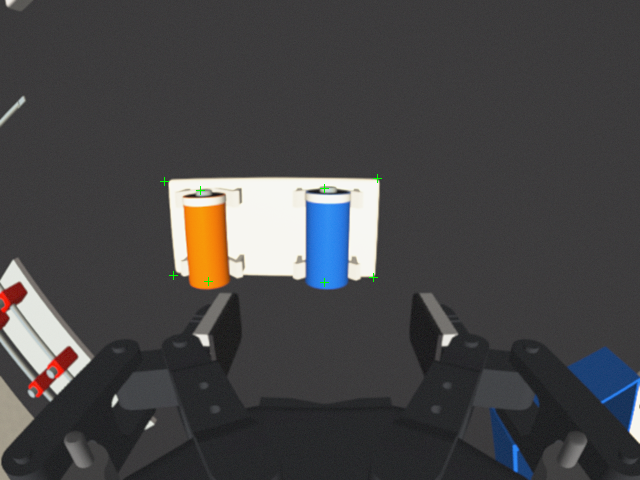

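The wrist view matches the prediction within about 4 px. Blue is centred at (327,238), about 2 px right of the prediction, so the offset is 1.5 mm in tool y. I'll descend and grip.

```bash
python3 nudge.py '0 1.5 35; 0 1.5 70; 0 1.5 95; 0 1.5 115; 0 1.5 128; 0 1.5 136; 0 1.5 136; 0 1.5 136' 70 2>&1 | tail -8 || true
```

```text
Traceback (most recent call last):
  File "nudge.py", line 5, in <module>
    connect(sys.argv[1:4])
    ~~~~~~~^^^^^^^^^^^^^^^
ValueError: each row has 6 numbers
```

```bash
python3 nudge.py '0 1.5 35 0 0 0; 0 1.5 70 0 0 0; 0 1.5 95 0 0 0; 0 1.5 115 0 0 0; 0 1.5 128 0 0 0; 0 1.5 136 0 0 0; 0 1.5 136 0 0 0; 0 1.5 136 0 0 0' 70
python3 nudge.py '0 0 0 0 0 0; 0 0 0 0 0 0; 0 0 0 0 0 0; 0 0 0 0 0 0; 0 0 0 0 0 0; 0 0 0 0 0 0; 0 0 0 0 0 0; 0 0 0 0 0 0' 20 60
```

```text
clock: 2.4
position: [498.3, 195.2, 15.0]
ee_rot: [-180.0, 0.1, -121.1]
ft_force: [0.4, 0.5, 0.4]
gripper_width: 70.0
grip_force: 0.0
clock: 3.2
position: [498.7, 194.7, 15.4]
ee_rot: [-179.9, 0.1, -121.1]
ft_force: [-0.1, -0.7, 5.6]
gripper_width: 30.1
grip_force: 59.0
```

```bash
python3 nudge.py '0 0 -10 0 0 0; 0 0 -25 0 0 0; 0 0 -50 0 0 0; 0 0 -85 0 0 0; 0 0 -120 0 0 0; 0 0 -135 0 0 0; 0 0 -135 0 0 0'
python3 - <<'E'
from h import *
from fit0 import T
from go import delta
p=T([525.37,-229.4,-.11266],(0,-15,49));print(p,delta([p[0],p[1],150],[180,0,-96.45]))
E
```

```text
clock: 3.9
position: [499.0, 195.3, 152.2]
ee_rot: [-179.9, 0.3, -121.1]
ft_force: [-0.5, -0.4, -1.7]
gripper_width: 30.1
grip_force: 59.3
[ 523.68367251 -244.30490857   49.        ] [ 3.636e+02 -2.484e+02  7.000e-01 -2.000e-01  3.000e-01 -2.470e+01]
```

```bash
python3 nudge.py '15 -10 0 0 0 -2; 40 -27 0 0 0 -4; 72 -49 0 0 0 -6; 104 -71 0 0 0 -8; 136 -93 0 0 0 -10; 168 -115 0 0 0 -12; 200 -137 0 0 0 -14; 232 -158 0 0 0 -16; 264 -180 0 0 0 -18; 294 -201 0 0 0 -20; 322 -220 0 0 0 -22; 344 -235 0 0 0 -23.5; 358 -245 0 0 0 -24.3; 363.6 -248.4 0 0 0 -24.7; 363.6 -248.4 0 0 0 -24.7; 363.6 -248.4 0 0 0 -24.7'
python3 - <<'E'
from h import *
from fit0 import T
o=ctrl.get_obs();im=optics.get_image("wrist")[:,:,::-1].copy();cv2.imwrite("pics/w2.png",im)
c=[525.37,-229.4,-.11266]
pts=((-50,-75,25),(-50,75,25),(115,75,25),(115,-75,25),(0,-50,49),(0,12,49),(-21,34,62),(21,34,62),(-16,-50,55),(16,-50,55),(67.6,35,70))
P=[T(c,p) for p in pts]
for q,(u,v) in zip(pts,wproj(P,o)):
    print(q,u.round(),v.round());cv2.drawMarker(im,(int(u),int(v)),(0,255,0),0,8)
Rt=R.from_euler("xyz",o["ee_rot"],degrees=True)
for x in(35,-35):
    u,v=wproj(o["position"]+Rt.apply([x,0,-19]),o)[0];print("cell",x,u,v);cv2.drawMarker(im,(int(u),int(v)),(0,0,255),0,8)
cv2.imwrite("pics/w2m.png",im)
E
```

```text
clock: 5.5
position: [522.0, -244.4, 148.6]
ee_rot: [179.9, 0.0, -96.4]
ft_force: [0.3, 0.2, -1.7]
gripper_width: 30.1
grip_force: 59.5
(-50, -75, 25) 392.0 154.0
(-50, 75, 25) 383.0 340.0
(115, 75, 25) 189.0 337.0
(115, -75, 25) 169.0 158.0
(0, -50, 49) 322.0 193.0
(0, 12, 49) 322.0 281.0
(-21, 34, 62) 352.0 318.0
(21, 34, 62) 291.0 318.0
(-16, -50, 55) 347.0 194.0
(16, -50, 55) 297.0 194.0
(67.6, 35, 70) 223.0 322.0
cell 35 324.613764750689 239.6808372330638
cell -35 324.59639804325036 400.845184170597
```

View pics/w2m.png

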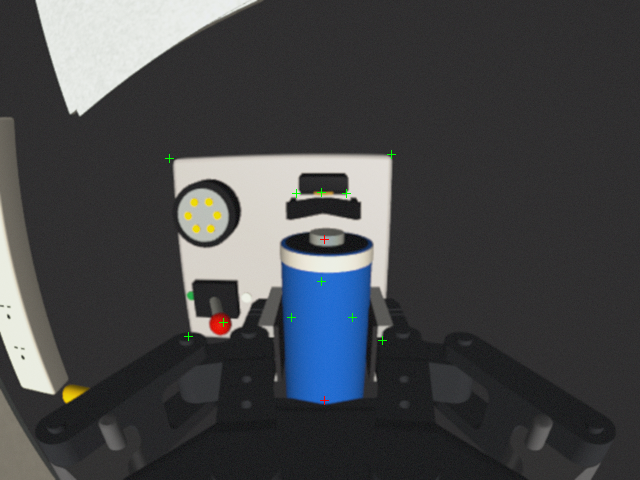

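The cell is held squarely, with the stud tip at about (327,237). The contact disc at (323,193) and the wall centred at u=324 match the prediction within 2 px, so I can now compute the tilted insertion poses.

```bash
cat > ins.py <<'E'
from go import *
from fit0 import T
C=[525.0,-229.4,-.11266]
# args: flat y, flat z (pack), tilt deg
def tgt(y,z,th,yaw=-96.45):
    A=R.from_euler("xyz",[180,0,yaw],degrees=True)*R.from_euler("y",th,degrees=True)
    return T(C,(0,y,z))+A.apply([35,0,19]),A.as_euler("xyz",degrees=True)
if __name__=="__main__":
    for a in sys.argv[1:]:
        p,e=tgt(*map(float,a.split(",")));print(a,p.round(1),delta(p,e))
E
python3 ins.py 4,85,30 4,51,30
```

```text
4,85,30 [ 521. -265.   86.] [20.8 -1.1 62.9  0.1 30.   0.1]
4,51,30 [ 521. -265.   52.] [20.8 -1.2 96.9  0.1 30.   0.1]
```

```bash
python3 nudge.py '5 0 12 0 6 0; 10 -0.5 28 0 14 0; 16 -1 46 0 22 0; 20 -1 58 0 28 0; 20.8 -1.1 62.9 0 30 0; 20.8 -1.1 75 0 30 0; 20.8 -1.1 86 0 30 0; 20.8 -1.1 93 0 30 0; 20.8 -1.1 97 0 30 0; 20.8 -1.1 97 0 30 0; 20.8 -1.1 97 0 30 0; 20.8 -1.1 97 0 30 0'
python3 ins.py 4,51,30 16,50.5,30 20,50,30 23.5,50,30
python3 - <<'E'
from h import *
a=optics.get_image("side")[:,:,::-1];b=optics.get_image("scene")[:,:,::-1]
c=lambda i,x,y,w,h:cv2.resize(np.ascontiguousarray(i[y:y+h,x:x+w]),(400,400),interpolation=cv2.INTER_CUBIC)
cv2.imwrite("pics/i1.png",np.hstack([c(a,280,260,110,110),c(b,170,150,110,110)]))
E
```

```text
clock: 6.75
position: [521.8, -265.9, 53.0]
ee_rot: [-179.9, -30.0, -96.5]
ft_force: [-0.8, -0.9, -1.1]
gripper_width: 30.4
grip_force: 59.4
4,51,30 [ 521. -265.   52.] [-1.2  0.9  0.4 -0.1  0.  -0. ]
16,50.5,30 [ 522.3 -253.1   51.5] [-11.8   0.9  -5.2  -0.1   0.   -0. ]
20,50,30 [ 522.8 -249.1   51. ] [-15.5   0.9  -6.7  -0.1   0.   -0. ]
23.5,50,30 [ 523.2 -245.6   51. ] [-18.6   0.9  -8.5  -0.1   0.   -0. ]
```

View pics/i1.png

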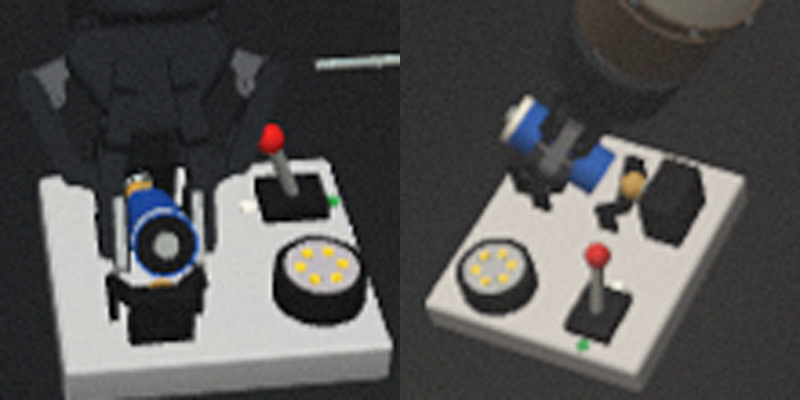

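The cell is tipped up with its flat end facing the brass dome, lined up with it and clear of the wall. I'll push it in.

```bash
python3 nudge.py '-4 0.3 -1.7 0 0 0; -8 0.5 -3.5 0 0 0; -11.8 0.7 -5.2 0 0 0; -11.8 0.7 -5.2 0 0 0; -11.8 0.7 -5.2 0 0 0'
python3 nudge.py '-3.5 0 -2 0 0 0; -6.9 0 -3.4 0 0 0; -6.9 0 -3.4 0 0 0; -6.9 0 -3.4 0 0 0'
python3 ins.py 23.5,50,30
```

```text
clock: 7.35
position: [522.1, -253.1, 51.2]
ee_rot: [180.0, -30.0, -96.4]
ft_force: [0.3, -1.8, -0.4]
gripper_width: 30.5
grip_force: 59.4
clock: 7.75
position: [522.8, -245.9, 50.9]
ee_rot: [180.0, -30.1, -96.5]
ft_force: [-0.3, -4.0, 1.5]
gripper_width: 30.2
grip_force: 59.4
23.5,50,30 [ 523.2 -245.6   51. ] [-0.2 -0.3 -0.3  0.  -0.1 -0. ]
```

```bash
for i in 1 2; do python3 nudge.py '0 0 0 0 0 0' | grep ft; done; python3 nudge.py '-2.2 0 -1.3 0 0 0; -2.2 0 -1.3 0 0 0' | grep -E 'ft|pos';  python3 nudge.py '0 0 0 0 0 0' | grep ft; python3 nudge.py '0 0 0 0 0 0' | grep ft
python3 - <<'E'
from h import *
a=optics.get_image("wrist")[:,:,::-1];b=optics.get_image("scene")[:,:,::-1]
c=lambda i,x,y,w,h:cv2.resize(np.ascontiguousarray(i[y:y+h,x:x+w]),(400,400),interpolation=cv2.INTER_CUBIC)
cv2.imwrite("pics/i2.png",np.hstack([c(a,200,100,250,250),c(b,180,165,70,70)]))
E
```

```text
ft_force: [-0.3, -4.6, 2.6]
ft_force: [-0.3, -4.4, 2.8]
position: [523.0, -243.3, 50.8]
ft_force: [-0.3, -5.7, 3.2]
ft_force: [0.4, -5.2, 1.9]
ft_force: [-1.3, -5.7, 2.4]
```

View pics/i2.png

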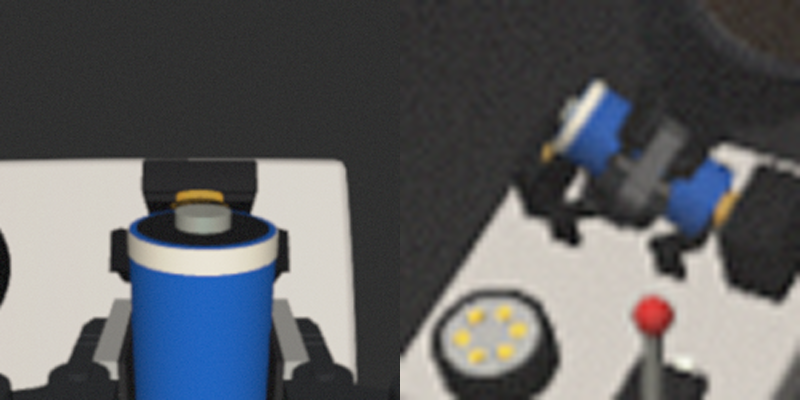

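Fy of about -5.5 N puts the spring at about 10 mm, with the dome pressed and the stud still raised. I'll push 2.5 mm further and then tip it down about the flat end.

```bash
python3 nudge.py '-2.2 0 -1.2 0 0 0; -2.2 0 -1.2 0 0 0;-2.2 0 -1.2 0 0 0'
python3 ins.py 28.5,50,30 28.5,50,24 28.5,50,18 28.5,50,12 28.5,50,6 28.5,50,0
```

```text
clock: 8.75
position: [523.1, -241.2, 50.8]
ee_rot: [180.0, -30.1, -96.5]
ft_force: [-0.4, -5.7, 2.4]
gripper_width: 30.5
grip_force: 59.4
28.5,50,30 [ 523.7 -240.6   51. ] [-0.4 -0.5 -0.5  0.1 -0.1 -0. ]
28.5,50,24 [ 523.7 -240.5   46.9] [-2.6 -0.5  3.   0.1 -6.1 -0. ]
28.5,50,18 [ 523.8 -240.    42.7] [ -5.1  -0.5   6.3   0.1 -12.1  -0. ]
28.5,50,12 [ 523.9 -239.    38.7] [ -8.   -0.5   9.4   0.  -18.1  -0. ]
28.5,50,6 [ 524.1 -237.6   34.8] [-11.1  -0.5  12.1   0.  -24.1  -0.1]
28.5,50,0 [ 524.3 -235.9   31. ] [-14.6  -0.5  14.4   0.  -30.1  -0.1]
```

```bash
python3 - <<'E'
from h import *
w=optics.get_image("wrist")[:,:,::-1].copy();cv2.imwrite("pics/w3.png",w);a=cv2.imread("pics/w2.png")
for n,i in(("before",a),("now",w)):
    for u in(300,327,350): 
        m=i[225:300,u].astype(int);print(n,u,"band",[225+k for k in range(75) if m[k].min()>150 ][:1],"blue from",[225+k for k in range(75) if m[k,0]-m[k,2]>80 and k>25][:1])
    h=i[300].astype(int);b=np.where(h[:,0]-h[:,2]>80)[0];print(b.min(),b.max())
E
```

```text
before 300 band [225] blue from [252]
before 327 band [225] blue from [273]
before 350 band [225] blue from [271]
283 369
now 300 band [254] blue from [251]
now 327 band [237] blue from [254]
now 350 band [255] blue from [253]
284 368
```

```bash
python3 nudge.py '-2.5 0 1 0 -3 0; -3.5 0 2.5 0 -6.1 0; -4.8 0 4.2 0 -9 0; -6 0 5.8 0 -12.1 0; -7.4 0 7.4 0 -15 0; -8.9 -0.2 8.9 0 -18.1 0; -8.9 -0.2 8.9 0 -18.1 0'
python3 ins.py 29.5,50,12 29.5,50,9 29.5,50,6 29.5,50,3 29.5,50,0
```

```text
clock: 9.5
position: [524.4, -238.3, 38.3]
ee_rot: [-179.9, -11.8, -96.6]
ft_force: [-0.7, -7.1, -0.0]
gripper_width: 30.4
grip_force: 59.6
29.5,50,12 [ 524.  -238.    38.7] [-0.1  0.4 -0.4 -0.1  0.2 -0.1]
29.5,50,9 [ 524.1 -237.4   36.7] [-1.2  0.4  1.4 -0.1 -2.8 -0.1]
29.5,50,6 [ 524.2 -236.6   34.8] [-2.3  0.4  3.1 -0.1 -5.8 -0.1]
29.5,50,3 [ 524.3 -235.8   32.9] [-3.5  0.4  4.8 -0.1 -8.8 -0.1]
29.5,50,0 [ 524.4 -234.9   31. ] [ -4.8   0.4   6.5  -0.1 -11.8  -0.1]
```

```bash
python3 nudge.py '-0.8 0.2 1.4 0 -2.8 0; -1.6 0.2 3.1 0 -5.8 0; -2.6 0.2 4.8 0 -8.8 0; -3.8 0.2 6.5 0 -11.8 0; -3.8 0.2 6.5 0 -11.8 0; -3.8 0.2 6.5 0 -11.8 0'
python3 - <<'E'
from h import *
a=optics.get_image("wrist")[:,:,::-1];b=optics.get_image("scene")[:,:,::-1]
c=lambda i,x,y,w,h:cv2.resize(np.ascontiguousarray(i[y:y+h,x:x+w]),(400,400),interpolation=cv2.INTER_CUBIC)
cv2.imwrite("pics/i3.png",np.hstack([c(a,230,150,180,180),c(b,180,165,70,70)]))
E
```

```text
clock: 10.1
position: [524.7, -236.4, 31.0]
ee_rot: [-179.9, -0.2, -96.4]
ft_force: [-1.6, -6.3, 0.9]
gripper_width: 30.3
grip_force: 59.6
```

View pics/i3.png

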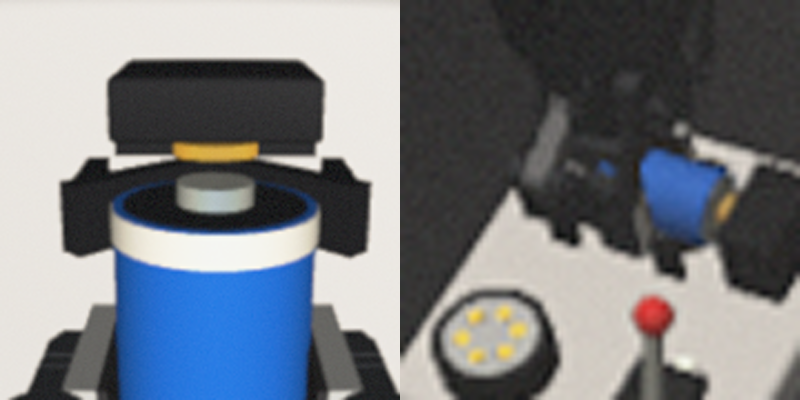

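The cell is level with the stud inside the wall and a gap of about 4 mm to the contact. I'll ease it towards the contact and let go.

```bash
python3 nudge.py '1.5 0 0.3 0 0 0; 3 0 0.6 0 0 0; 3 0 0.6 0 0 0; 3 0 0.6 0 0 0'
python3 nudge.py '0 0 0 0 0 0; 0 0 0 0 0 0; 0 0 0 0 0 0; 0 0 0 0 0 0; 0 0 0 0 0 0' 50
python3 nudge.py '0 0 -10 0 0 0; 0 0 -30 0 0 0; 0 0 -60 0 0 0; 0 0 -90 0 0 0; 0 0 -100 0 0 0; 0 0 -100 0 0 0'
python3 - <<'E'
from h import *
from ins import C,T
o=ctrl.get_obs();w=optics.get_image("wrist")[:,:,::-1];b=optics.get_image("scene")[:,:,::-1];s=optics.get_image("side")[:,:,::-1]
c=lambda i,x,y,w,h,W=400,H=300:cv2.resize(np.ascontiguousarray(i[y:y+h,x:x+w]),(W,H),interpolation=cv2.INTER_CUBIC)
cv2.imwrite("pics/w4.png",w)
cv2.imwrite("pics/i4.png",np.hstack([c(w,150,130,260,390-160,400,354)[:354],np.vstack([c(b,185,172,64,28*2//2*1,400,177),c(s,288,285,100,44,400,177)])]))
for p in((0,-50,49),(0,20,49),(0,-46.5,49),(-16,-15,49),(16,-15,49)): print(p,wproj(T(C,p),o)[0].round(1))
E
```

```text
clock: 10.6
position: [524.1, -238.8, 30.6]
ee_rot: [-179.9, -0.2, -96.4]
ft_force: [-1.3, -6.7, 2.0]
gripper_width: 30.3
grip_force: 59.7
clock: 11.1
position: [524.0, -237.6, 30.5]
ee_rot: [-180.0, -0.1, -96.4]
ft_force: [0.3, -0.2, 0.2]
gripper_width: 49.8
grip_force: 0.0
clock: 11.7
position: [524.9, -237.8, 132.8]
ee_rot: [-179.7, -0.1, -96.4]
ft_force: [0.2, -0.4, -0.5]
gripper_width: 50.2
grip_force: 0.0
(0, -50, 49) [326.7 185.2]
(0, 20, 49) [326.4 291.8]
(0, -46.5, 49) [326.7 190.9]
(-16, -15, 49) [351.9 240.6]
(16, -15, 49) [301.2 240.6]
```

View pics/i4.png

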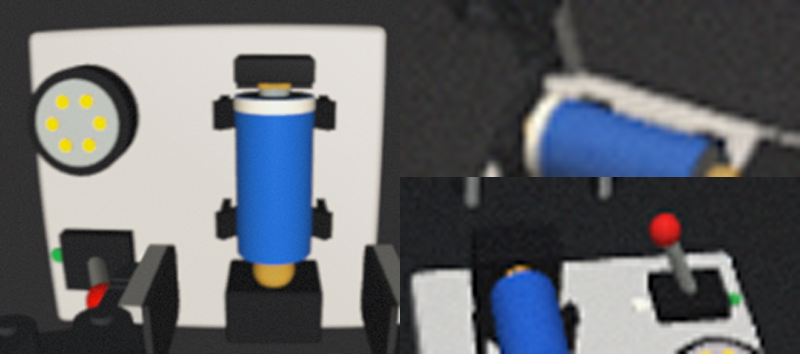

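The cell lies in both saddles, with the stud on the contact disc at crop (275,88) and the dome against the flat end. To be sure it's fully seated, I'll press on it lightly with the fingers closed.

```bash
python3 nudge.py '2 0 20 0 0 0; 3 0 40 0 0 0; 3 0 52 0 0 0; 3 0 60 0 0 0; 3 0 63 0 0 0; 3 0 65 0 0 0; 3 0 65 0 0 0' 0
python3 nudge.py '0 0 1 0 0 0; 0 0 2 0 0 0; 0 0 2 0 0 0'
```

```text
clock: 12.55
position: [523.8, -240.8, 65.9]
ee_rot: [-180.0, -0.1, -96.4]
ft_force: [0.0, -0.1, 0.4]
gripper_width: 0.0
grip_force: 0.0
clock: 12.85
position: [524.2, -240.9, 65.0]
ee_rot: [-179.9, -0.1, -96.4]
ft_force: [-1.5, -0.2, 4.4]
gripper_width: 0.3
grip_force: 2.3
```

Contact came at z=65, exactly a seated cell's top. Next is the toggle.

```bash
cat > tg.py <<'E'
from ins import *
for x,z in((33,95),(33,65),(75,65),(83,65)): print(x,z,delta(T(C,(x,36,z)),[180,0,-96.45]))
E
python3 nudge.py '0 0 -15 0 0 0; 0 0 -35 0 0 0; 0 0 -35 0 0 0'; python3 tg.py
```

```text
clock: 13.15
position: [525.5, -241.2, 101.6]
ee_rot: [-179.6, -0.2, -96.4]
ft_force: [1.0, -0.4, -0.8]
gripper_width: -0.0
grip_force: 0.0
33 95 [-47.7 -31.2   6.6  -0.4  -0.2   0. ]
33 65 [-47.8 -31.   36.6  -0.4  -0.2   0. ]
75 65 [-47.7 -73.   36.9  -0.4  -0.2   0. ]
83 65 [-47.7 -81.   36.9  -0.4  -0.2   0. ]
```

```bash
python3 nudge.py '-15 -10 0 0 0 0; -35 -23 0 0 0 0; -47.7 -31 5 0 0 0; -47.7 -31 20 0 0 0; -47.7 -31 30 0 0 0; -47.7 -31 35 0 0 0; -47.7 -31 35 0 0 0'
python3 nudge.py '0 -5 0 0 0 0; 0 -10 0 0 0 0; 0 -15 0 0 0 0; 0 -20 0 0 0 0; 0 -25 0 0 0 0; 0 -30 0 0 0 0; 0 -35 0 0 0 0; 0 -40 0 0 0 0; 0 -44 0 0 0 0; 0 -44 0 0 0 0'
python3 nudge.py '0 -2 0 0 0 0; 0 -4 0 0 0 0; 0 -4 0 0 0 0'; python3 tg.py
```

```text
clock: 13.85
position: [558.8, -196.8, 62.2]
ee_rot: [179.8, -0.1, -96.5]
ft_force: [-0.3, 0.2, 0.5]
gripper_width: 0.0
grip_force: 0.0
clock: 14.85
position: [604.2, -201.9, 63.3]
ee_rot: [-179.9, -0.1, -96.4]
ft_force: [-0.8, 0.6, -0.7]
gripper_width: -0.4
grip_force: 0.1
clock: 15.15
position: [607.1, -202.2, 63.0]
ee_rot: [179.9, -0.1, -96.5]
ft_force: [-1.7, 0.3, -1.1]
gripper_width: -0.1
grip_force: 0.4
33 95 [  0.3  45.5 -32.    0.1  -0.1  -0. ]
33 65 [ 0.3 45.5 -2.   0.1 -0.1 -0. ]
75 65 [ 0.3  3.5 -2.   0.1 -0.1 -0. ]
83 65 [ 0.3 -4.5 -2.   0.1 -0.1 -0. ]
```

Pushing at about 1.7 N and moving, with no stop reached yet. I'll continue gently until the force rises.

```bash
for i in 1; do python3 nudge.py '0 -2 0 0 0 0; 0 -4 0 0 0 0; 0 -4 0 0 0 0' | grep -E 'pos|ft'; done; python3 nudge.py '0 -2 0 0 0 0; 0 -4 0 0 0 0; 0 -4 0 0 0 0' | grep -E 'pos|ft'
python3 - <<'E'
from h import *
b=optics.get_image("scene")[:,:,::-1];s=optics.get_image("side")[:,:,::-1]
c=lambda i,x,y,w,h,W=400,H=400:cv2.resize(np.ascontiguousarray(i[y:y+h,x:x+w]),(W,H),interpolation=cv2.INTER_CUBIC)
cv2.imwrite("pics/i5.png",np.hstack([c(b,170,170,100,100),c(s,285,275,100,100)]))
E
```

```text
position: [610.9, -202.6, 63.2]
ft_force: [-2.6, -0.2, -0.3]
position: [611.4, -202.8, 63.0]
ft_force: [-9.6, 1.9, 5.6]
```

View pics/i5.png

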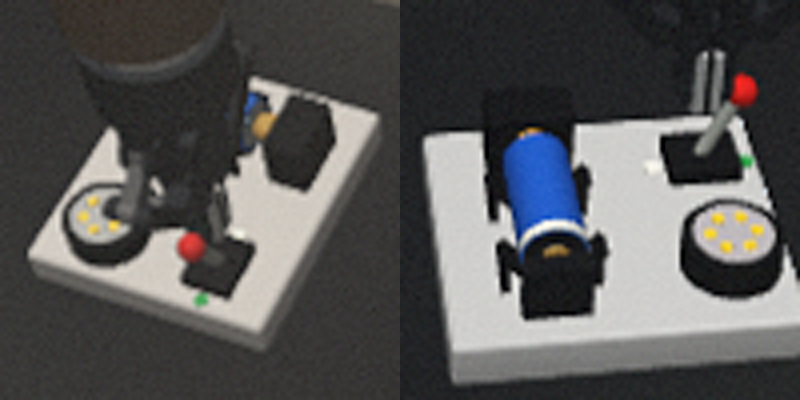

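The force rose to 9.6 N at the stop. The side view shows the toggle leaning over its green dot, with the cell seated. I'll retreat and hand in.

```bash
python3 nudge.py '0 6 0 0 0 0; 0 14 0 0 0 0; 0 14 -20 0 0 0; 0 14 -60 0 0 0; 0 14 -90 0 0 0; 0 14 -90 0 0 0; 0 14 -90 0 0 0; 0 14 -90 0 0 0'
python3 -c "
from bench import ctrl, optics, ticket
print(ticket.job_done())"
```

```text
clock: 16.65
position: [600.9, -201.3, 152.7]
ee_rot: [180.0, -0.1, -96.5]
ft_force: [-0.8, -0.5, -0.2]
gripper_width: -0.2
grip_force: 0.0
the job is handed in; nothing more can be done
None
```

The job was handed in at 16.7 s: in the last pictures the blue cell lies home in the bay and the toggle is over to on; the hand-in returned no verdict, so I can't confirm the pass.

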